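# Snug the adjustable wrench and tighten the painting jig

## Task

In this figurine-painting studio, the adjustable wrench with the blue handle stands on the brass nut of its jig with its jaw still open. Roll its worm wheel with a fingertip until the jaw is closed snugly on the brass nut (do not push the jaw itself), then swing the handle to tighten the nut about an eighth of a turn (45 degrees) clockwise seen from above, and let go. Leave the red-handled wrench on the other nut and the figures alone.

Things in the scene. Friction and masses are not known exactly. Their poses are not given: they have to be found in the camera images.
- wrench_blue: adjustable wrench with blue handle, 245 mm long, lying level over the brass nut; it only swings about the nut's axis, stiffly (3-4 N at the handle), up to 1.4 rad clockwise. Origin on that axis, mid-thickness, 56 mm above the table. x: from handle to mouth; y: from fixed to moving jaw; z up. Head 66 mm wide, x -96 to 20, top at z = 9 mm; nut and jaws end within 2 mm of that
- handle_blue (a point): middle of the wrench's blue grip, 165 mm from the nut's axis (x = -165 mm), half-way up; the grip is 26 mm wide, 16 mm thick, 110 mm long, and stands free 48 mm above the table. It starts pointing roughly at the robot, leaning to the robot's right, and tightens by swinging to the robot's left
- worm_blue_centre (a point): centre of the wrench's worm wheel: ribbed brass roller, radius 14 mm, 24 mm wide, axle along the wrench's y, at x = -47 mm. Top 10 mm above the head. Sprung: yields down up to 6 mm (5 N to start, then 1.2 N per mm), so shut fingertips pressed 2 to 5 mm below its resting top and drawn across it along the wrench roll it by friction (about 1 rad per 14 mm)
- worm_blue (a joint): angle of that worm wheel, rad: 0 with the jaw wide open, about 3.5 when snug on the nut, where it stalls and the fingertip merely slips. It grows (jaw closes 4 mm per rad) when its top is drawn towards the nut (the wrench's +x); drawn towards the handle it opens. Stays where left. May take two or more strokes
- jaw_blue: moving jaw of that wrench, a steel block 36 x 16 x 18 mm; origin at the middle of its gripping face. Its y in the wrench's frame is 15 mm when snug on the nut (30 mm across flats) and up to 29 mm when open. It shares the worm's sprung carriage, so it dips with it by the same few mm and springs back up
- nut_brass (a joint): turn of the brass hexagon nut about its upright axis, rad, clockwise seen from above is positive; 0 at the start. The jig's foot under it is 38 mm high and reaches 40 mm towards the handle; 105 mm beyond the nut it carries a blue dish with a short peg, top 74 mm above the table
- wrench_red: the same wrench with a red handle on a dark steel nut on a second jig, the same frame; leave alone. Which jig is left and which is right varies
- figure0: loose painted glass figure (blue), 130 mm tall, 72 mm wide; origin under its foot; leave alone
- figure1: loose painted glass figure (gold), 130 mm tall, 72 mm wide; origin under its foot; leave alone
- figure2: loose painted glass figure (blue), 130 mm tall, 72 mm wide; origin under its foot; leave alone

How it is judged (in metres and radians):
On the way, in this order (a step that is already met when the one before it is completed fails the run):
1. the jaw is closed snugly on the brass nut by rolling the worm, before the nut has been turned (y of jaw_blue in the frame of wrench_blue below 0.0166 m and value of joint nut_brass below 0.2 rad), for 0.2 s.
2. the nut is tightened by at least 30 degrees with the jaw still snug (y of jaw_blue in the frame of wrench_blue below 0.0166 m and value of joint nut_brass above 0.52 rad), for 0.2 s.
At the end, for the whole second after the job is handed in: the blue-handled wrench's jaw is within about 1.6 mm of snug on the brass nut, the nut stands 30 to 60 degrees clockwise of where it began, and the wrench is at rest (all of step 2 and value of joint nut_brass below 1.05 rad and angular speed of wrench_blue below 0.05 rad/s); the robot touches nothing.
It fails at once if the jaw itself is pushed (contact force between the fingers and jaw_blue above 8 N).
It fails at once if the red-handled wrench is disturbed (contact force between any of the fingers, the arm and wrench_red above 4 N).
It fails at once if a figure is knocked (distance of any of figure0, figure1, figure2 from where it was at the start of the episode above 0.02 m).
It also fails if it takes over 54 s, if anything falls off the work surface, if the arm or the gripper's body presses on something with over 40 N, if the wrist force passes 120 N, or if a joint passes its speed limit or range.

## Robot

A 6-joint arm with a two-finger parallel gripper is mounted at the origin on the work surface. World frame = base frame: x ahead of the robot, y to its left, z up, the work surface at z = 0. Lengths are in m, angles in degrees, forces in N, time in s.
With the tool pointing down it reaches from about 0.225 to 0.875 m from the base axis. Payload 3.4 kg.
Tool frame: the origin (TCP) lies on the centre line of the jaws, within the pads' length; the fingertips stand tips_ahead ahead of it and the grasp point (between the pads) is the TCP (tips_ahead is the distance from the TCP to the fingertips, in m); z points along the fingers, y is the line along which they close (so a half turn about z gives the same grasp; the last joint's range is limited). The gripper opens to 85 mm and grips with 20 to 120 N. Pads are 22 mm wide; open, the fingers measure 114 mm over their backs; the gripper's body (76 mm by 85 mm) begins 54 mm behind the grasp point. The pads swing forward as they close: fully open they stand 13 mm farther back than shut.
Start: joints at [63.713, 15.808, 86.224, -0, 77.962, -6.933], TCP at [0.191, 0.543, 0.25] pointing down, gripper open.
Joint ranges: [-165.64, 165.64], [-43.16, 119.46], [12.63, 154.43], [-67.54, 247.53], [6.08, 155.33], [-154.97, 154.97]. Speed limits (degrees/s): [147.25, 147.25, 180, 180, 180, 180].

## Interface

Orientations are given as [roll, pitch, yaw] about the fixed x, y, z axes, in that order (R = Rz(yaw) Ry(pitch) Rx(roll)).
In Python, from rig import * gives the robot as it stands.
- The arm moves only by the tool jog_arm, never from a script. Its argument "targets" is a list of rows, each a list of 5 numbers: the shift along the tool's x, y, z in cm, then the turn about the tool's z in rad, then the opening, from 0 (shut) to 1 (fully open). In form: [[dx, dy, dz, roll, gripper], ...]. A call has 1 to 8 rows; each row is the pose to reach, as a shift and turn from the pose commanded when the call began, along the tool's axes at that moment; what a row does not reach only later rows make up. A row lasts 1/8 s, in which the tool goes at most 62.5 mm and 10.7 degrees, less where a joint would pass 70% of its speed; a pose out of reach is approached as far as the arm can. A call with a gripper value outside its range is refused whole. The fingers move at their own pace and stop on an object; the grip force is fixed at half the most. Time passes only in rows, so rows that repeat a pose let the fingers close. It gives the time, the measured TCP pose, the force, the opening and the grip force at its end, in the units of the state.
- sense(): the state, without advancing time (a new reading comes with each control period).
- grab_frame(name): name is "scene" or "top"; returns a dict with "frame" (400x640x3 uint8, blue, green, red), "vertical_fov" (degrees; the focal length in pixels is half the picture's height over the tangent of half this angle, whatever the lens; pixels are square), "cx", "cy" (the principal point, pixels), "R" (3x3) and "t" (3): a world point X has camera coordinates R X + t. Camera axes: x right, y down, z forward; pixel columns grow to the right and rows downward; lengths in m; the calibration is good to about 2 mm. A picture is of the moment at which its call begins. There is no depth.
- finish_job(): hands the job in; it is judged then, once.
Trained networks look in the newest picture that a camera, given by its name, has taken for a name from the list of things; names that differ only in an ending like _2 or _b are one class to them, and where a whole thing is asked for, a point or a joint stands for the part that bears it (a point fixed in the world has none). Each returns a list of dicts, best first, with "score" (0 to 1); they miss things now and then, are a little off and sometimes report something else, mostly with a low value. They report only what shows in the picture. A call takes as long as a camera call.
- boxes_of(camera, query): "rect" ([left, top, width, height] in pixels, round what is visible of it).
- silhouettes(camera, query): "region" (400x640 bool, what is visible of it) and "rect" ([left, top, width, height] in pixels, round what is visible of it).
The state is a dict: "time_s": time; "qpos": joint angles; "joint_vel": joint speeds; "joint_efforts": joint torques, N m; "eef_pos": TCP position; "orientation": TCP orientation; "wrist_force": force on the tool from outside, world axes, zero at the start; "torque": the same for the moment, N m; "grip_width": opening from 0.0 (shut) to 1.0 (fully open); "grip_force": force on a finger pad.
Only numpy, scipy, OpenCV 4.12 (cv2) and the standard library are available. Lean on these libraries where they do the work, as an engineer would, in place of code of your own. Each camera call takes 0.05 s, during which the arm holds its last target. There are 200 camera calls.

## Working session

There is one attempt and no reset: what is moved stays moved. The work goes in short steps, Python scripts to look and compute and a tool call to move; the robot and the scene stay as the last step left them, time stands still between calls to the robot, and variables do not carry over. Pictures are saved under pics/ and viewed, at most 10 in all, crops included, and the job is handed in when it is done.

Besides the shell and the picture viewer there is one more tool, called after "Request:" in YAML: its name, and indented under it one key for each argument. jog_arm: Moves the arm, as the interface text tells. Its arguments: {"type":"object","properties":{"targets":{"type":"array","items":{"type":"array","items":{"type":"number"}}}},"required":["targets"]}

```bash
mkdir -p pics; ls; python3 - <<'E'
from rig import *
import cv2
s=sense();print(s)
for n in("top","scene"):
    f=grab_frame(n);cv2.imwrite(f"pics/{n}0.png",f["frame"]);print(n,f["vertical_fov"],f["cx"],f["cy"],f["R"],f["t"])
    for q in("worm_blue_centre","handle_blue","wrench_blue","nut_brass","jaw_blue"):
        print(q,[(d["score"],d["rect"]) for d in boxes_of(n,q)][:3])
E
```

```text
pics
{'time_s': 0.0, 'qpos': array([ 6.37127667e+01,  1.58496523e+01,  8.62946874e+01,  4.30138958e-04,
        7.79645633e+01, -6.93370537e+00]), 'joint_vel': array([ 0.02689125,  0.05257113,  0.03618784, -0.037962  , -0.10522215,
        0.04404705]), 'joint_efforts': array([-1.00383604e-04, -4.16774118e+01, -2.45811099e+01, -4.41112115e-04,
        1.08781134e-02, -1.63099656e-05]), 'eef_pos': array([0.19034102, 0.54205228, 0.24942321]), 'orientation': array([-1.79891944e+02, -1.35642750e-02,  1.60646369e+02]), 'wrist_force': array([ 0.41431523, -0.62889993, -0.15167201]), 'torque': array([0.01450606, 0.01789019, 0.00688082]), 'grip_force': 0.0, 'grip_width': 1.000244064243885}
top 55.85714628099518 318.7498675437072 198.8289149677822 [[ 0.00932173 -0.99980818 -0.01722536]
 [-0.99219553 -0.00710598 -0.12448906]
 [ 0.12434278  0.01825138 -0.99207145]] [4.99778469e-05 5.96180203e-01 1.01092733e+00]
worm_blue_centre [(0.69, [223.7, 192.3, 35.7, 18.8]), (0.58, [472.5, 156.9, 37.2, 29.4])]
handle_blue [(0.7, [228.3, 179.2, 59.0, 84.0])]
wrench_blue [(0.92, [229.5, 178.6, 61.1, 87.1])]
nut_brass [(0.7, [239.2, 184.3, 13.1, 15.5])]
jaw_blue [(0.51, [228.3, 193.9, 12.0, 13.5])]
scene 56.34093637970131 319.3833600632524 194.1721997779359 [[ 0.57312325  0.81928836 -0.01721377]
 [ 0.44597559 -0.32946192 -0.83220227]
 [-0.68748492  0.46927755 -0.5542049 ]] [-0.32695055 -0.20048665  1.54548248]
worm_blue_centre [(0.5, [363.1, 170.8, 25.1, 6.7])]
handle_blue [(0.71, [314.9, 166.3, 75.3, 23.7])]
wrench_blue [(0.83, [317.0, 164.8, 72.7, 25.1])]
nut_brass []
jaw_blue [(0.61, [374.1, 172.9, 14.1, 3.7])]
```

View pics/top0.png

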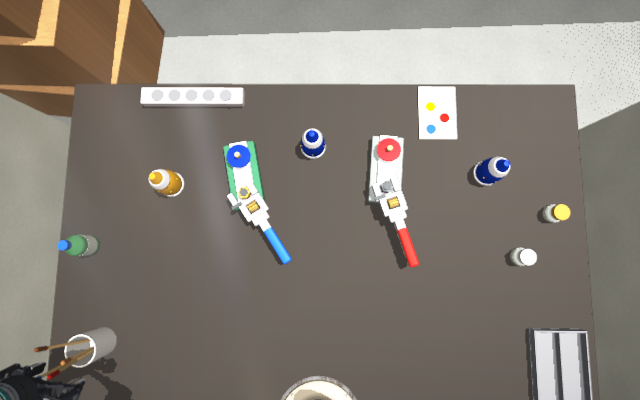

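View pics/scene0.png

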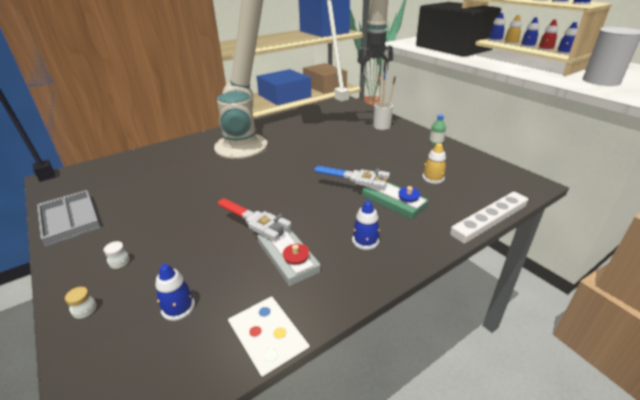

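```bash
python3 - <<'E'
import cv2
a=cv2.imread("pics/top0.png")[150:280,190:320]
cv2.imwrite("pics/top0c.png",cv2.resize(a,None,fx=4.6,fy=4.6,interpolation=cv2.INTER_CUBIC))
E
```

```text
(no output)
```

View pics/top0c.png

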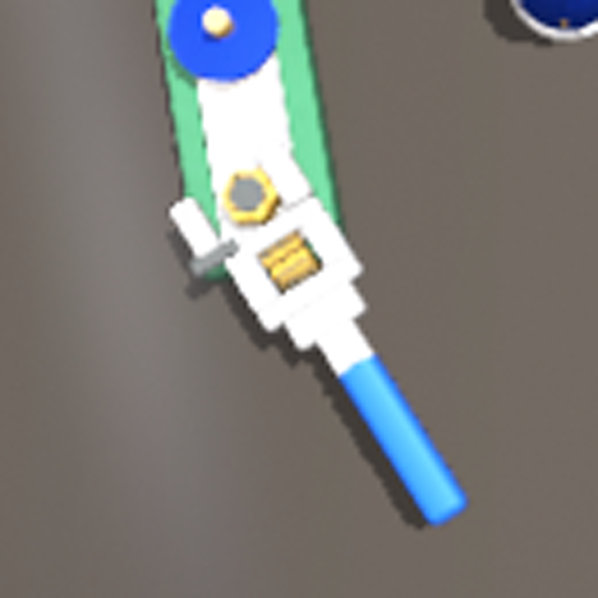

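The top view shows the blue wrench: nut at about (244,192), worm at (253,206) and grip middle at (277,246). I'll convert these to world positions.

```bash
cat > h.py <<'E'
import numpy as np
def ray(f,u,v,z):
    F=f["frame"].shape[0]/2/np.tan(np.radians(f["vertical_fov"])/2)
    R=np.array(f["R"]);t=np.array(f["t"])
    d=R.T@np.array([(u-f["cx"])/F,(v-f["cy"])/F,1]);c=-R.T@t
    return c+d*(z-c[2])/d[2]
def proj(f,X):
    F=f["frame"].shape[0]/2/np.tan(np.radians(f["vertical_fov"])/2)
    p=np.array(f["R"])@X+np.array(f["t"]);return F*p[:2]/p[2]+[f["cx"],f["cy"]]
E
python3 - <<'E'
from rig import *
from h import *
import cv2
f=grab_frame("top");fr=f["frame"].astype(int)
c=lambda x,y:((x+.5)/4.6-.5+190,(y+.5)/4.6-.5+150)
n=ray(f,*c(250,196),.065);w=ray(f,*c(291,260),.073);h=ray(f,*c(402,440),.064)
print(n,w,h)
# grip by colour
m=(fr[...,0]-fr[...,2]>80)&(fr[...,0]>150);m[:195]=0;m[:,:220]=0;m[280:]=0;m[:,320:]=0
v,u=np.nonzero(m);P=np.array([ray(f,a,b,.062) for a,b in zip(u,v)]);g=P.mean(0);print(len(u),g)
ax=np.linalg.svd(P-g)[2][0];print("grip axis deg",np.degrees(np.arctan2(ax[1],ax[0])))
d=n-g;d[2]=0;print("nut-g",np.linalg.norm(d),np.degrees(np.arctan2(d[1],d[0])),"worm dist",np.linalg.norm((n-w)[:2]))
s=sense();print(s["eef_pos"],[k for k in dir(__import__("rig")) if "tip" in k])
try: print(tips_ahead)
except Exception as e: print(e)
f=grab_frame("scene")
for X in (n,w,g): print(proj(f,X))
E
```

```text
[0.60934561 0.20805028 0.065     ] [0.57065987 0.18099565 0.073     ] [0.46703568 0.11482492 0.064     ]
389 [0.46679791 0.11394673 0.062     ]
grip axis deg -146.61845191265283
nut-g 0.1708078631590893 33.43098776372913 worm dist 0.047207414588429544
[0.19057142 0.54252922 0.25037046] ['tips_ahead']
0.019
[379.61027836 178.02552392]
[365.26563801 173.47662323]
[329.25384908 169.71566591]
```

Request:
jog_arm:
  targets:
    - [-5,-2.2,0,0.08,0]
    - [-10,-4.5,0,0.16,0]
    - [-15,-6.8,0,0.24,0]
    - [-20,-9,0,0.32,0]
    - [-25,-11.3,0,0.4,0]
    - [-30,-13.6,0,0.48,0]
    - [-35,-15.9,0,0.57,0]
    - [-40,-18.1,0,0.649,0]

```text
time_s: 1.7
eef_pos: [0.5092, 0.2379, 0.2505]
orientation: [180.0, -0.0, 123.3]
wrist_force: [1.0, 0.9, 0.2]
grip_width: 0.0
grip_force: 0.0
```

Request:
jog_arm:
  targets:
    - [-4,0.4,0,0,0]
    - [-8.2,0.9,2,0,0]
    - [-8.2,0.9,6,0,0]
    - [-8.2,0.9,10,0,0]
    - [-8.2,0.9,13,0,0]
    - [-8.2,0.9,13,0,0]
    - [-8.2,0.9,13,0,0]

```text
time_s: 2.58
eef_pos: [0.5617, 0.176, 0.1215]
orientation: [179.9, 0.0, 123.5]
wrist_force: [1.3, 0.1, 0.2]
grip_width: 0.002
grip_force: 0.0
```

```bash
python3 - <<'E'
from rig import *
from h import *
import cv2
s=sense();print(s["eef_pos"],s["wrist_force"])
e=s["eef_pos"];tip=e-[0,0,.019]
for n,(x0,y0) in (("top",(190,150)),("scene",(300,110))):
    f=grab_frame(n);print(n,proj(f,tip))
    a=f["frame"][y0:y0+120,x0:x0+130]
    cv2.imwrite(f"pics/{n}1c.png",cv2.resize(a,None,fx=4.6,fy=4.6,interpolation=cv2.INTER_CUBIC))
E
python3 -c "
import cv2;cv2.imwrite('pics/c1.png',cv2.resize(cv2.hconcat([cv2.imread('pics/top1c.png'),cv2.imread('pics/scene1c.png')]),(800,369)))"
```

```text
[0.56169765 0.17599293 0.12150514] [1.34324483 0.13563999 0.15830633]
top [252.51932691 208.37522738]
scene [362.6807586  164.77976909]
```

View pics/c1.png

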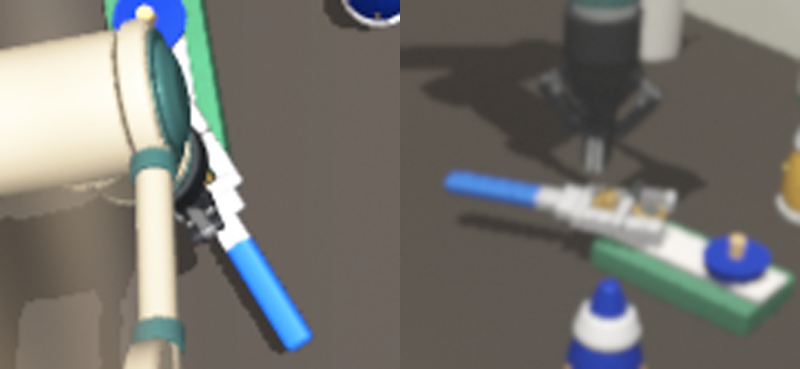

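The scene view shows the shut tips about 3 cm above the worm, just on its handle side. I'll descend and watch the force.

Request:
jog_arm:
  targets:
    - [0,0,1.5,0,0]
    - [0,0,2.4,0,0]
    - [0,0,2.8,0,0]
    - [0,0,3.0,0,0]
    - [0,0,3.1,0,0]
    - [0,0,3.1,0,0]

```text
time_s: 3.42
eef_pos: [0.5602, 0.1757, 0.0897]
orientation: [-180.0, -0.0, 123.5]
wrist_force: [-3.2, -0.9, 4.6]
grip_width: -0.002
grip_force: 2.9
```

Request:
jog_arm:
  targets:
    - [0,0.3,0,0,0]
    - [0,0.6,0.05,0,0]
    - [0,0.9,0.05,0,0]

```text
time_s: 3.8
eef_pos: [0.567, 0.1802, 0.0895]
orientation: [-179.9, -0.0, 123.5]
wrist_force: [-3.8, -1.9, 7.5]
grip_width: -0.005
grip_force: 4.0
```

Request:
jog_arm:
  targets:
    - [0,0.3,0,0,0]
    - [0,0.6,0,0,0]
    - [0,0.9,0,0,0]
    - [0,1.2,0,0,0]

```text
time_s: 4.3
eef_pos: [0.5779, 0.1875, 0.0899]
orientation: [180.0, -0.0, 123.5]
wrist_force: [-2.3, 0.6, 7.7]
grip_width: -0.003
grip_force: 3.6
```

Request:
jog_arm:
  targets:
    - [0,0.3,0.05,0,0]
    - [0,0.6,0.05,0,0]
    - [0,0.7,0.05,0,0]

```text
time_s: 4.68
eef_pos: [0.5853, 0.1916, 0.0891]
orientation: [179.8, 0.1, 123.5]
wrist_force: [0.1, 0.4, 3.5]
grip_width: -0.004
grip_force: 1.3
```

Request:
jog_arm:
  targets:
    - [0,0,-1.5,0,0]
    - [0,-1.5,-1.5,0,0]
    - [0,-3.0,-1.5,0,0]
    - [0,-3.0,-1.5,0,0]

```text
time_s: 5.18
eef_pos: [0.5568, 0.1736, 0.1029]
orientation: [-179.9, -0.1, 123.4]
wrist_force: [-0.7, 0.3, 0.8]
grip_width: -0.004
grip_force: 0.0
```

```bash
python3 - <<'E'
from rig import *
from h import *
import cv2
print(sense()["eef_pos"])
f=grab_frame("scene");a=f["frame"][150:220,310:440]
cv2.imwrite("pics/s2.png",cv2.resize(a,None,fx=6,fy=6,interpolation=cv2.INTER_CUBIC))
E
```

```text
[0.55679915 0.17363914 0.10291319]
```

View pics/s2.png

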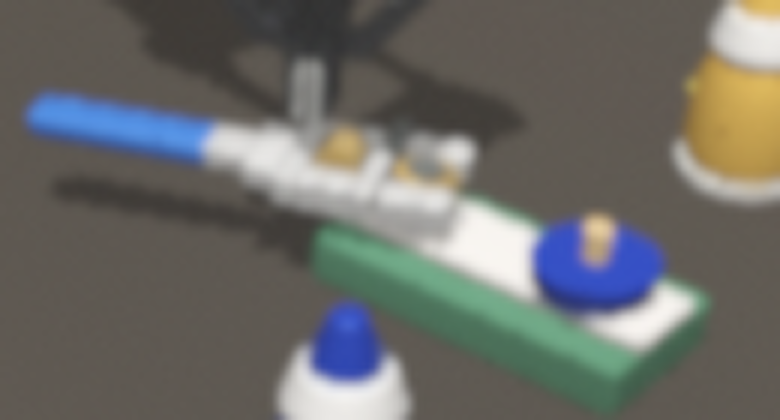

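The worm is rolled and the jaw sits nearer the nut. Next stroke, slightly deeper.

Request:
jog_arm:
  targets:
    - [0,0.4,0.9,0,0]
    - [0,0.4,1.6,0,0]
    - [0,0.4,1.6,0,0]
    - [0,0.7,1.6,0,0]
    - [0,1.0,1.6,0,0]
    - [0,1.3,1.6,0,0]
    - [0,1.6,1.6,0,0]

```text
time_s: 6.1
eef_pos: [0.5725, 0.1832, 0.0881]
orientation: [-180.0, 0.0, 123.5]
wrist_force: [-3.1, -2.8, 10.1]
grip_width: 0.0
grip_force: 4.9
```

Request:
jog_arm:
  targets:
    - [0,0.3,0,0,0]
    - [0,0.6,0,0,0]
    - [0,0.9,0,0,0]
    - [0,1.2,0,0,0]
    - [0,1.2,-1.5,0,0]
    - [0,-0.2,-1.5,0,0]
    - [0,-1.6,-1.5,0,0]
    - [0,-1.6,-1.5,0,0]

```text
time_s: 7.1
eef_pos: [0.5569, 0.1738, 0.1019]
orientation: [-179.9, -0.1, 123.4]
wrist_force: [0.6, -0.0, 0.3]
grip_width: -0.0
grip_force: 0.0
```

Request:
jog_arm:
  targets:
    - [0,0.4,0.8,0,0]
    - [0,0.4,1.5,0,0]
    - [0,0.4,1.5,0,0]
    - [0,0.7,1.5,0,0]
    - [0,1.0,1.5,0,0]
    - [0,1.3,1.5,0,0]
    - [0,1.6,1.5,0,0]

```text
time_s: 7.98
eef_pos: [0.5675, 0.1802, 0.0878]
orientation: [-179.2, -0.0, 123.6]
wrist_force: [-14.1, -11.5, 18.1]
grip_width: -0.005
grip_force: 8.8
```

Request:
jog_arm:
  targets:
    - [0,0.3,0,0,0]
    - [0,0.6,0,0,0]
    - [0,0.9,0,0,0]

```text
time_s: 8.35
eef_pos: [0.5684, 0.1809, 0.0873]
orientation: [-178.3, -0.0, 123.7]
wrist_force: [-24.1, -22.3, 27.8]
grip_width: -0.0
grip_force: 13.4
```

Request:
jog_arm:
  targets:
    - [0,0,-1.5,0,0]
    - [0,-2,-3.0,0,0]
    - [0,-5,-5,0,0]
    - [0,-5,-9,0,0]
    - [0,-5,-9,0,0]

```text
time_s: 8.98
eef_pos: [0.5411, 0.1616, 0.1803]
orientation: [179.5, 0.2, 123.5]
wrist_force: [0.0, 0.6, -0.8]
grip_width: -0.004
grip_force: 0.0
```

```bash
python3 - <<'E'
from rig import *
from h import *
import cv2
print(sense()["eef_pos"])
f=grab_frame("scene");a=f["frame"][155:205,345:425]
g=grab_frame("top");b=g["frame"][170:220,215:295]
cv2.imwrite("pics/s3.png",cv2.vconcat([cv2.resize(x,None,fx=6,fy=6,interpolation=cv2.INTER_CUBIC) for x in (a,b)]))
E
```

```text
[0.54110425 0.16160448 0.18034435]
```

View pics/s3.png

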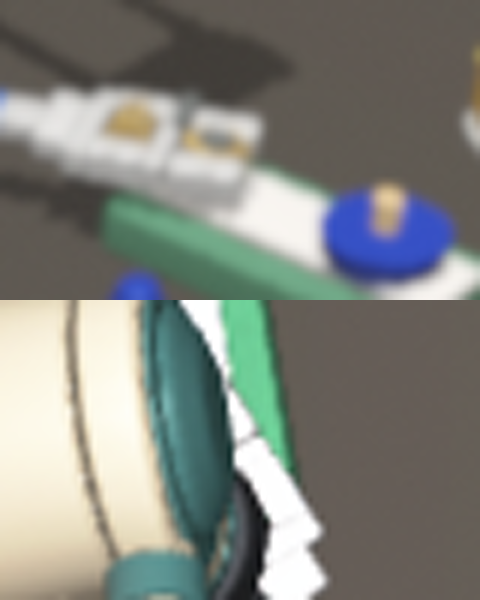

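Request:
jog_arm:
  targets:
    - [-2,-4,0,0,0]
    - [-5,-8.5,0,0,0]
    - [-5,-8.5,4,0,0]
    - [-5,-8.5,8,0,0]
    - [-5,-8.5,12.4,0,0]
    - [-5,-8.5,12.4,0,0]
    - [-5,-8.5,12.4,0,0]

```text
time_s: 9.95
eef_pos: [0.4955, 0.0725, 0.0536]
orientation: [180.0, 0.0, 123.5]
wrist_force: [0.2, -0.4, 0.7]
grip_width: -0.0
grip_force: 0.0
```

```bash
python3 - <<'E'
from rig import *
from h import *
import cv2
s=sense();e=s["eef_pos"];print(e)
f=grab_frame("scene");a=f["frame"][150:200,330:430]
g=grab_frame("top");b=g["frame"][170:220,200:300]
for q in("jaw_blue","nut_brass"):
    print(q,[(d["score"],d["rect"]) for n in("top","scene") for d in boxes_of(n,q)[:1]])
cv2.imwrite("pics/s4.png",cv2.vconcat([cv2.resize(x,None,fx=6,fy=6,interpolation=cv2.INTER_CUBIC) for x in (a,b)]))
u=np.array([np.cos(np.radians(33.4)),np.sin(np.radians(33.4))]);v=np.array([-u[1],u[0]])
P=np.array([.607,.2065]);
d=e[:2]-P;print("wrench frame",d@u,d@v)
for y in(.015,.029):print(y,proj(g,np.r_[P+y*v,.065]),proj(f,np.r_[P+y*v,.065]))
E
```

```text
[0.49552306 0.07245366 0.05355287]
jaw_blue [(0.58, [233.9, 188.8, 11.5, 21.0]), (0.41, [375.5, 171.4, 13.3, 9.8])]
nut_brass [(0.47, [380.9, 177.8, 7.5, 4.2])]
wrench frame -0.16685621498134093 -0.050542396439716614
0.015 [239.80017573 196.05409453] [379.89239486 175.59746249]
0.029 [235.41147678 198.83836481] [380.94419046 173.51608005]
```

View pics/s4.png

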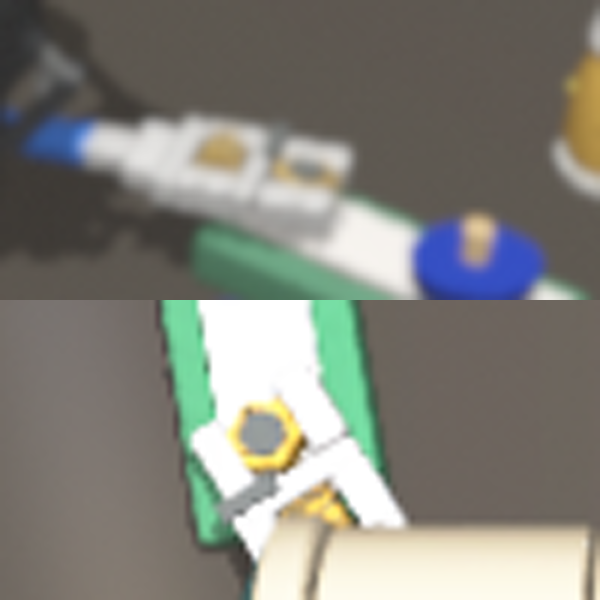

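The top view shows the jaw edge flush with the nut, and the worm stalled, so it is snug. Now I'll push the handle.

Request:
jog_arm:
  targets:
    - [1.3,0,0,0,0]
    - [2.4,0,0,0,0]
    - [3.3,-0.1,0,0.044,0]
    - [4.05,-0.15,0,0.087,0]
    - [4.8,-0.17,0,0.131,0]
    - [5.5,-0.17,0,0.175,0]
    - [6.2,-0.12,0,0.218,0]
    - [6.95,-0.06,0,0.262,0]

```text
time_s: 11.25
eef_pos: [0.4555, 0.13, 0.0534]
orientation: [-180.0, 0.1, 108.5]
wrist_force: [0.9, -2.4, 0.8]
grip_width: -0.001
grip_force: 1.6
```

Request:
jog_arm:
  targets:
    - [0.73,-0.09,0,0.044,0]
    - [1.45,-0.15,0,0.087,0]
    - [2.18,-0.17,0,0.131,0]
    - [2.9,-0.17,0,0.175,0]
    - [3.63,-0.12,0,0.218,0]
    - [4.35,-0.06,0,0.262,0]
    - [5.07,0.05,0,0.305,0]
    - [5.79,0.17,0,0.349,0]

```text
time_s: 12.25
eef_pos: [0.438, 0.1853, 0.0534]
orientation: [-179.9, 0.1, 88.5]
wrist_force: [-0.6, -3.3, 1.6]
grip_width: 0.001
grip_force: 1.6
```

```bash
cat > ang.py <<'E'
from rig import *
from h import *
f=grab_frame("top");fr=f["frame"].astype(int)
m=(fr[...,0]-fr[...,2]>80)&(fr[...,0]>150);m[:195]=0;m[:,:190]=0;m[280:]=0;m[:,320:]=0
v,u=np.nonzero(m)
P=np.array([ray(f,a,b,.062) for a,b in zip(u,v)]);g=P.mean(0);d=np.array([.607,.2065])-g[:2]
ax=np.linalg.svd(P-g)[2][0]
print(len(u),g,"angle",np.degrees(np.arctan2(d[1],d[0])),"axis",np.degrees(np.arctan2(ax[1],ax[0])),"start 33.4")
s=sense();print(s["eef_pos"],s["orientation"])
E
python3 ang.py
```

```text
ang.py:6: RuntimeWarning: Mean of empty slice.
  P=np.array([ray(f,a,b,.062) for a,b in zip(u,v)]);g=P.mean(0);d=np.array([.607,.2065])-g[:2]
  ret = ret.dtype.type(ret / rcount)
Traceback (most recent call last):
  File "ang.py", line 6, in <module>
    P=np.array([ray(f,a,b,.062) for a,b in zip(u,v)]);g=P.mean(0);d=np.array([.607,.2065])-g[:2]
                                                                                           ~^^^^
IndexError: invalid index to scalar variable.
```

Request:
jog_arm:
  targets:
    - [0.73,-0.09,0,0.044,0]
    - [1.45,-0.15,0,0.087,0]
    - [2.18,-0.17,0,0.131,0]
    - [2.9,-0.17,0,0.175,0]
    - [2.9,-0.17,0,0.175,0]

```text
time_s: 12.92
eef_pos: [0.4373, 0.2147, 0.0531]
orientation: [-179.9, 0.0, 78.5]
wrist_force: [-0.2, -0.9, -0.0]
grip_width: 0.003
grip_force: 0.4
```

Request:
jog_arm:
  targets:
    - [-2,0,0,0,0]
    - [-4,0,0,0,0]
    - [-8,0,0,0,0]
    - [-12,-1,-4,0,0]
    - [-16,-2,-8,0,0]
    - [-20,-3,-12,0,0]
    - [-20,-3,-12,0,0]

```text
time_s: 13.8
eef_pos: [0.3693, 0.022, 0.1757]
orientation: [179.6, 0.0, 78.2]
wrist_force: [0.7, 1.0, 0.3]
grip_width: 0.001
grip_force: 0.0
```

```bash
python3 ang.py; python3 - <<'E'
from rig import *
import cv2
print(sense()["wrist_force"])
b=grab_frame("top")["frame"][150:260,180:310]
cv2.imwrite("pics/s5.png",cv2.resize(b,None,fx=5,fy=5,interpolation=cv2.INTER_CUBIC))
E
```

```text
376 [0.44128426 0.23832821 0.062     ] angle -10.872121495600924 axis 170.11949938979632 start 33.4
[0.36892339 0.02321068 0.17424176] [ 1.79777488e+02 -3.77985078e-02  7.82340968e+01]
[-0.21808378  0.61815979  0.67687767]
```

View pics/s5.png

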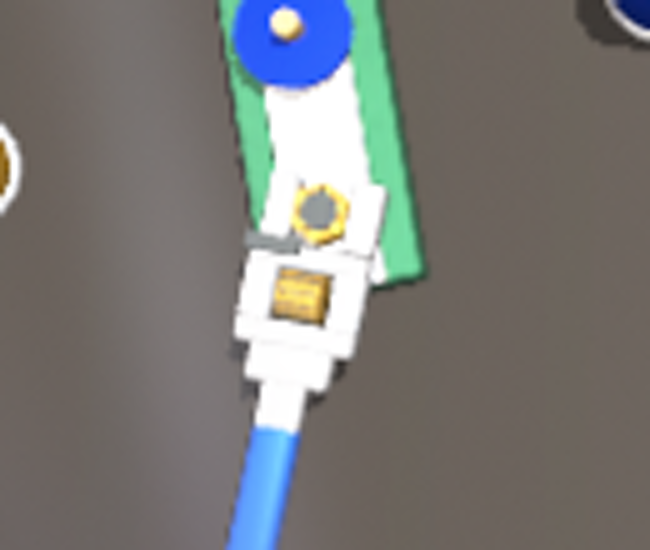

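The wrench has turned about 44°, the jaw is still flush on the nut and the arm is clear, so I'm handing in.

```bash
python3 -c "
from rig import *
print(finish_job())"
```

```text
the job is handed in; nothing more can be done
None
```

I closed the blue wrench's jaw on the brass nut by rolling its worm wheel, then swung the handle about 44° clockwise and let go. I handed the job in at about 14 s with the arm clear of everything; the hand-in gave no verdict, and the snug fit is judged from the worm stalling and the top picture.

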